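Dispense one carton from a spring channel into its cell of the order tote

TASK

Get one carton out of the channel dispenser for this order: first turn the screw stop at its outlet until its arm points straight out along the channel, away from the tower, then pull the spring-loaded pusher all the way back and let it slide home slowly under control (never let it snap) so that it brings out the bottom carton only. Then set that carton down gently, flat, in the tote cell that holds the packing slip, leaving the other cartons in the tower, the stop open, and the surrounding goods undisturbed.

Things in the scene. Friction and masses are not known exactly. Their poses are not given: they have to be found in the camera images.
- dispenser: Grey metal channel dispenser, fixed. Origin: on the table under its tower's centre. Cartons leave to its -y, the pusher is pulled to its +y. Channel floor: bar 64 wide (x), y = -150 to +235, top 16 high. Tower: outer 64 (x) by 74 (y), walls to 86, inside 58 by 68, open top, the stack showing to 92.5. The exit under its front strips is 45 high: one carton passes.
- outlet (a point): On the channel floor, 16 high, at the dispenser's y = -92, x = 0: where the centre of the dispensed carton comes to lie when the pusher is home. Two guide rails, 8 high, at x = +-30, end at y = -68; beyond them the floor is bare and a carton can be held by its two x sides. Axes as the dispenser's.
- pusher (a joint): Travel of the pusher (m): 0 home (front face at y = -62), grows as it is pulled to +y; end stop 0.110. The bottom carton drops 10 mm to the floor, ahead of the blade, only past about 0.097: pull to 0.103 or more. A spring drives it home: 4 N at home, 8 N pulled back. Faster than 0.35 m/s homeward counts as snapping.
- pusher_grip (a point): Point in the pusher's upright pull plate, 66 above the table, 10 below its top. Steel plate, 36 wide (x), 8 thick (y), from the blade (44 wide, top 26.5 high) up to 76. At home it stands at the dispenser's y = +105; the tower ends at y = 37: between is 64 of free space for fingers. Axes as the dispenser's.
- stop (a joint): Angle of the screw stop (rad): 0 when its arm points straight out to the dispenser's -y, parallel to the channel; positive: arm swung clockwise (from above) over the channel, blocking the outlet (pi/2: square across). No hard stop near 0; friction (0.06 N m) keeps it where it is left. Set it within 0.17 of 0.
- stop_grip (a point): On the screw stop's axis, in its upright grip wing, 54 above the table, 12 below the wing's top (the screw shifts it by under 2). The axis stands at the dispenser's x = +68, y = -100. Wing: steel, 10 thick (x), 36 long (y, along the arm). Arm below it: 10 thick, 22 to 36 high, reaching 70 from the axis along this point's -y.
- carton_1: Bottom carton of the three in the tower, the one to be dispensed: plain cardboard with a paper band, 50 (x) by 60 (y) by 22 high, about 50 g; origin at the centre of its underside. It starts lying on the pusher's blade, underside 26.5 high.
- carton_2: Second carton, same size, on the first; it stays in the tower.
- carton_3: Top carton, same size, on the second; it stays in the tower.
- tote: Orange order tote, fixed, 240 (x) by 220 (y) by 60 high, walls 5 thick, floor 5 thick, one divider each way making four cells of about 112 (x) by 102 (y). Origin under its centre.
- slip: White paper packing slip, 70 by 55, flat on the floor of the one empty tote cell; origin at the cell's centre on the floor, 5 above the table. The carton goes here.
- can: Bystander in a tote cell: can, 52 across, 75 high; origin under its centre.
- jar: Bystander in a tote cell: jar, 56 across, 65 high; origin under its centre.
- soap_box: Bystander in a tote cell: white box 60 by 45 by 50 high; origin under its centre.
- spray: Bystander: white bottle, 44 across, 150 high, near the outlet's end; origin under its centre.
- tape: Bystander: tape roll lying flat, 90 across, 48 high; origin under its centre.
- canister: Bystander: metal canister, 60 across, 100 high, beside the tower; origin under its centre.
- mug: Bystander: white mug, 80 across, 90 high; origin under its centre.
Not all that is in view belongs to the job. Leave any green, red or yellow look-alike of the carton_3 alone.

How it is judged:
On the way, in this order (a step that is already met when the one before it is completed fails the run):
1. the stop's arm points straight out along the channel (within 0.17 rad) (value of joint stop between -0.17 and 0.17 rad), for 0.2 s.
2. the pusher is pulled all the way back (past 0.100 m) (value of joint pusher above 0.1 m), for 0.1 s.
3. the pusher is back home with the bottom carton out in front of it (value of joint pusher below 0.006 m and y of carton_1 in the frame of dispenser below -0.08 m), for 0.2 s.
At the end, for the whole second after the job is handed in: carton_1 lies flat (tilt < 0.15 rad, within 6 mm of the floor) and still in the slip's cell, within 32 mm of the slip's centre each way; pusher home (< 6 mm); stop arm within 0.17 rad of straight out; the other two cartons in the tower, within 15 mm of its centre each way (all of step 1 and x of carton_1 in the frame of slip between -0.032 and 0.032 m and y of carton_1 in the frame of slip between -0.032 and 0.032 m and z of carton_1 in the frame of slip below 0.006 m and angle between carton_1's own z axis and vertical below 0.15 rad and linear speed of carton_1 below 0.02 m/s and value of joint pusher below 0.006 m and y of carton_2 in the frame of dispenser between -0.015 and 0.015 m and x of carton_2 in the frame of dispenser between -0.015 and 0.015 m and y of carton_3 in the frame of dispenser between -0.015 and 0.015 m and x of carton_3 in the frame of dispenser between -0.015 and 0.015 m); the robot touches nothing.
It fails at once if the pusher snaps home (faster than 0.35 m/s) (velocity of joint pusher below -0.35 m/s).
It fails at once if the bottom carton is dropped or shot out (over 0.7 m/s while not held) (contact force between the fingers and carton_1 below 0.05 N and linear speed of carton_1 above 0.7 m/s).
It fails at once if a second carton leaves the tower (y of carton_2 in the frame of dispenser below -0.045 m).
It fails at once if a bystander is pushed over 25 mm or tipped (distance of any of can, jar, soap_box, spray, tape, canister, mug from where it was at the start of the episode above 0.025 m or angle between any of can, jar, soap_box, spray, tape, canister, mug's own z axis and vertical above 0.35 rad).
It also fails if it takes over 64 s, if anything falls off the work surface, if the arm or the gripper's body presses on something with over 40 N, if the wrist force passes 120 N, or if a joint passes its speed limit or range.

ROBOT

A 7-joint arm with a two-finger parallel gripper is mounted at the origin on the work surface. World frame = base frame: x ahead of the robot, y to its left, z up, the work surface at z = 0. Lengths are in m, angles in rad, forces in N, time in s.
With the tool pointing down it reaches from about 0.4 to 0.85 m from the base axis. Payload 10.4 kg.
Tool frame: the origin (TCP) lies on the centre line of the jaws, within the pads' length; the fingertips stand r.tip_extent ahead of it and the grasp point (between the pads) lies 3 mm ahead of it (r.tip_extent is the distance from the TCP to the fingertips, in m); z points along the fingers, y is the direction in which the jaws open and shut (so a half turn about z gives the same grasp; the last joint's range is limited). The gripper opens to 87 mm and grips with 3 to 60 N. Pads are 19 mm wide; open, the fingers measure 117 mm over their backs; the gripper's body (75 mm by 190 mm) begins 51 mm behind the grasp point.
Start: joints at [-1.328, 0.332, -0.065, 1.46, 0.022, 1.35, -0.088], TCP at [0.164, 0.603, 0.245] pointing down, gripper open.
Joint ranges: [-2.6, 2.6], [-0.5, 2.12], [-1.47, 1.34], [0.16, 2.42], [-1.27, 4.41], [0.06, 2.06], [-2.6, 2.6]. Speed limits (rad/s): [2.22, 2.22, 2.79, 2.79, 3.14, 3.14, 3.14].

INTERFACE

Orientations are given as a unit quaternion [x, y, z, w].
In Python, from bench import r gives the robot as it stands. The module is installed in compiled form; this text tells all that it offers.
- The arm moves only by the shell command python3 -m jog 'ROWS' [FORCE]. ROWS is JSON, a list of rows, each a list of 5 numbers: the shift along the tool's x, y, z in cm, then the turn about the tool's z in rad, then the closure, from 0 (fully open) to 1 (shut). A call has exactly 10 rows; each row shifts and turns the pose as measured when the row begins, along the tool's axes as they then stand; what a row does not reach is not made up. A row lasts 1/10 s, in which the tool goes at most 50 mm and 8.59 degrees, less where a joint would pass 70% of its speed; a pose out of reach is approached as far as the arm can. A call with a gripper value outside its range is refused whole. The fingers move at their own pace and stop on an object; FORCE is the grip in N (left out, the last holds). Time passes only in rows, so rows that do not move let the fingers close, or fill a call up. It gives the time, the measured TCP pose, the force and the opening at its end, in the units of the state.
- r.read_state(): the state, without advancing time (a new reading comes with each control period).
- r.camera(name): name is "scene" or "top" or "wrist"; returns a dict with "pixels" (480x640x3 uint8, red, green, blue), "fx", "fy", "cx", "cy" (pixels), "k1" (the pictures are not rectified: a ray, as slopes to the right and down, at radius r is drawn at 1 + k1 r^2 times it, then the intrinsics apply), "camera_from_world" (4x4, takes a point from world to camera coordinates). Camera axes: x right, y up, looking along -z (the intrinsics and any distortion apply to the point x, -y, -z); pixel columns grow to the right and rows downward; lengths in m; the calibration is good to about 2 mm. A picture is of the moment at which its call begins. There is no depth.
- r.close_job(): hands the job in, once; it reports no verdict.
The state is a dict: "time": time; "joint_positions": joint angles; "joint_vel": joint speeds; "joint_torque": joint torques, N m; "ee_pos": TCP position; "eef_rot": TCP orientation; "ft_force": force on the tool from outside, world axes, zero at the start; "torque": the same for the moment, N m; "width": finger opening in m.
Only numpy, scipy, OpenCV 4.12 (cv2) and the standard library are available. Lean on these libraries where they do the work, as an engineer would, in place of code of your own. Each camera call takes 0.05 s, during which the arm holds its last target. There are 200 camera calls.

## Working session

There is one attempt and no reset: what is moved stays moved. The work goes in short steps, Python scripts to look and compute and a shell command to move; the robot and the scene stay as the last step left them, time stands still between calls to the robot, and variables do not carry over. Pictures are saved under pics/ and viewed, about 8 in all and at most 12, crops included, and the job is handed in when it is done.

```bash
mkdir -p pics
python3 - <<'E'
from bench import r
import cv2
print(r.tip_extent); s=r.read_state(); print(s)
for n in("scene","top"):
    c=r.camera(n); cv2.imwrite(f"pics/{n}0.png",c["pixels"][:,:,::-1]); print(n,c["fx"],c["cx"],c["cy"],c["k1"],c["camera_from_world"].round(4).tolist() if hasattr(c["camera_from_world"],'round') else c["camera_from_world"])
E
```

```text
0.022
{'time': 0.0, 'joint_positions': array([-1.32762011,  0.33286331, -0.0647118 ,  1.46095179,  0.02163586,
        1.34991678, -0.08847937]), 'joint_vel': array([ 0.0004724 ,  0.00079382, -0.0005013 , -0.00100873,  0.0009907 ,
       -0.00084903,  0.00069867]), 'joint_torque': array([-3.98709371e-04, -6.23263121e+01,  2.42995564e-02, -3.89899850e+01,
       -6.14530127e-02,  3.98215838e-02,  1.16122183e-04]), 'ee_pos': array([0.16407474, 0.60269951, 0.24375432]), 'eef_rot': array([ 1.32467133e-01,  9.91187136e-01, -7.19778975e-04, -4.60517340e-05]), 'ft_force': array([-0.89464768, -1.35002612, -0.58571788]), 'torque': array([ 0.0861667 , -0.06437476, -0.00325374]), 'width': 0.08683234445398323}
scene 563.5753800681034 321.7973582902942 234.3069563733422 0.04491257029720928 [[0.5098, 0.8602, 0.0114, -0.254], [-0.5904, 0.3402, 0.7319, 0.2274], [0.6257, -0.3799, 0.6813, -1.4551], [0.0, 0.0, 0.0, 1.0]]
top 499.824753617444 324.44910459442997 234.89184173655872 0.02097580664454311 [[-0.0102, -0.9999, -0.0016, -0.0153], [0.9854, -0.0103, 0.1702, -0.5241], [-0.1702, 0.0002, 0.9854, -1.0759], [0.0, 0.0, 0.0, 1.0]]
```

View pics/top0.png

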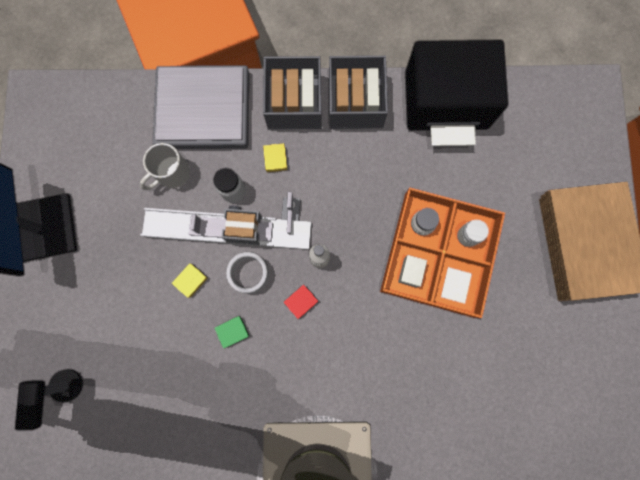

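View pics/scene0.png

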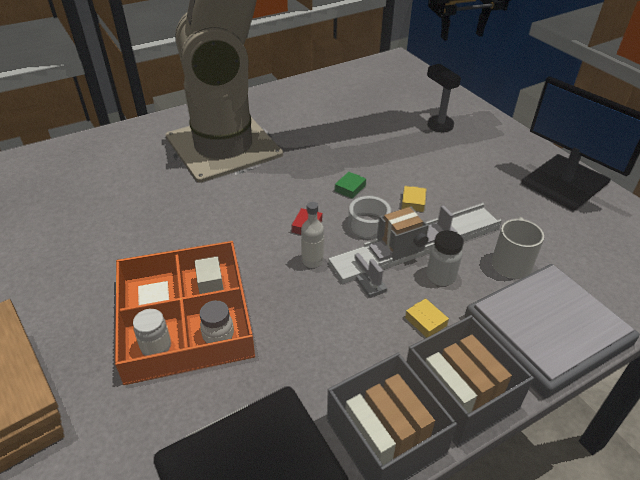

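```bash
cat > h.py <<'E'
import numpy as np, cv2
from bench import r
def ray(c,u,v):
    d=np.array([(u-c["cx"])/c["fx"],(v-c["cy"])/c["fy"]]); s=d.copy()
    for _ in range(20): s=d/(1+c["k1"]*(s@s))
    T=np.array(c["camera_from_world"]); R=T[:3,:3]
    return -R.T@T[:3,3], R.T@np.array([s[0],-s[1],-1])
def onz(c,u,v,z):
    o,d=ray(c,u,v); return o+d*(z-o[2])/d[2]
def proj(c,p):
    T=np.array(c["camera_from_world"]); q=T[:3,:3]@np.array(p)+T[:3,3]
    s=np.array([q[0],-q[1]])/-q[2]; s=s*(1+c["k1"]*(s@s))
    return s*[c["fx"],c["fy"]]+[c["cx"],c["cy"]]
def crop(c,x0,y0,x1,y1,k,name):
    im=c["pixels"][y0:y1,x0:x1,::-1]; cv2.imwrite("pics/"+name+".png",cv2.resize(im,None,fx=k,fy=k,interpolation=cv2.INTER_CUBIC))
E
python3 - <<'E'
from h import *
c=r.camera("top"); d=r.camera("scene")
crop(c,135,180,335,290,4,"a")
crop(d,290,190,510,300,3.6,"b")
a=cv2.imread("pics/a.png");b=cv2.imread("pics/b.png")
w=min(a.shape[1],b.shape[1]); 
w=max(a.shape[1],b.shape[1]); p=lambda i:cv2.copyMakeBorder(i,0,0,0,w-i.shape[1],0)
o=np.vstack([p(a),p(b)]); print(a.shape,b.shape,o.shape); 
f=600/o.shape[0] ; cv2.imwrite("pics/ab.png",cv2.resize(o,None,fx=f,fy=f)); print(f)
E
```

```text
(440, 800, 3) (396, 792, 3) (836, 800, 3)
0.7177033492822966
```

View pics/ab.png

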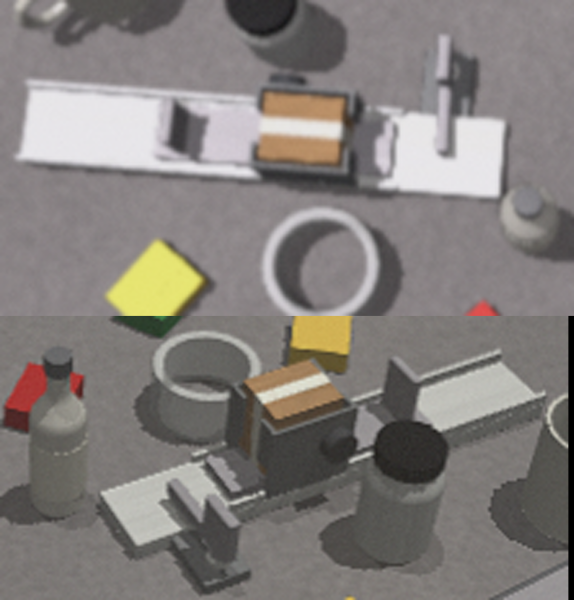

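Run:
```python
from h import *
c=r.camera("top")
f=lambda x,y,z:onz(c,135+x/2.8708,180+y/2.8708,z)
P={}
for n,x,y,z in [("RT",506,120,.016),("RB",501,196,.016),("LTrail",28,84,.024),("LBrail",18,160,.024),("wingT",445,37,.066),("wingB",444,80,.066),("armtip",443,152,.036),("plateT",172,100,.076),("plateB",176,156,.076),("towTL",261,88,.086),("towTR",352,92,.086),("towBL",255,172,.086),("towBR",350,178,.086)]:
    P[n]=f(x,y,z); print(n,P[n].round(4))
m=(P["RT"]+P["RB"])/2; l=(P["LTrail"]+P["LBrail"])/2
d=l-m; print("len",np.hypot(*d[:2]),"yaw of +y axis",np.arctan2(-d[0],d[1]))
# carton mask
im=c["pixels"].astype(int); hsv=cv2.cvtColor(c["pixels"],cv2.COLOR_RGB2HSV)
R=np.zeros(hsv.shape[:2],np.uint8); R[205:245,215:265]=1
mk=((hsv[...,0]<20)&(hsv[...,1]>90)&(hsv[...,2]>90)&(R>0)).astype(np.uint8)
pts=np.argwhere(mk)[:,::-1].astype(np.float32); rc=cv2.minAreaRect(pts); print(rc)
tc=onz(c,*rc[0],.0925); print("carton",tc); bx=np.array([onz(c,*q,.0925) for q in cv2.boxPoints(rc)]); print(bx.round(4))
# slip
mk=((hsv[...,1]<50)&(hsv[...,2]>190)).astype(np.uint8); R[:]=0;R[262:310,438:480]=1
mk*=R; pts=np.argwhere(mk)[:,::-1].astype(np.float32); rc=cv2.minAreaRect(pts); print("slip",rc,onz(c,*rc[0],.005)); bx=np.array([onz(c,*q,.005) for q in cv2.boxPoints(rc)]);print(bx.round(4))
# tote outer corners at z=.06
for q in [(409,189),(503,213),(383,294),(483,317)]: print("tote",onz(c,*q,.06).round(4))
# others
for n,q,z in [("spray",(318,254),.15),("canister",(226,181),.1),("mug",(161,161),.09),("tape",(246,273),.048),("can",(427,221),.075),("jar",(476,233),.065)]: print(n,onz(c,*q,z).round(4))
```

```text
RT [0.5599 0.0094 0.016 ]
RB [0.4982 0.0138 0.016 ]
LTrail [0.5917 0.392  0.024 ]
LBrail [0.53   0.3967 0.024 ]
wingT [0.6162 0.0551 0.066 ]
wingB [0.582  0.0559 0.066 ]
armtip [0.5308 0.0587 0.036 ]
plateT [0.5662 0.2628 0.076 ]
plateB [0.5227 0.2583 0.076 ]
towTL [0.5726 0.1931 0.086 ]
towTR [0.5688 0.1241 0.086 ]
towBL [0.5081 0.1961 0.086 ]
towBR [0.5028 0.1248 0.086 ]
len 0.38407113995477876 yaw of +y axis -0.08283776272874573
((239.61929321289062, 224.3299560546875), (28.213830947875977, 23.511526107788086), 4.085616588592529)
carton [0.54069011 0.16164106 0.0925    ]
[[0.5176 0.1931 0.0925]
 [0.569  0.1907 0.0925]
 [0.564  0.1299 0.0925]
 [0.5126 0.1328 0.0925]]
slip ((455.93536376953125, 284.9466247558594), (23.985013961791992, 30.356035232543945), 12.994616508483887) [ 0.41188827 -0.31926002  0.005     ]
[[ 0.3848 -0.2835  0.005 ]
 [ 0.452  -0.3026  0.005 ]
 [ 0.4391 -0.3552  0.005 ]
 [ 0.3722 -0.3357  0.005 ]]
tote [ 0.6239 -0.2116  0.06  ]
tote [ 0.5665 -0.4179  0.06  ]
tote [ 0.3901 -0.1462  0.06  ]
tote [ 0.3391 -0.3589  0.06  ]
spray [ 0.4668 -0.0073  0.15  ]
canister [0.6353 0.1916 0.1   ]
mug [0.685  0.3375 0.09  ]
tape [0.4399 0.1532 0.048 ]
can [ 0.5472 -0.2456  0.075 ]
jar [ 0.5212 -0.3539  0.065 ]
```

```bash
python3 -m jog '[[-3.7,-2.7,0,0,0],[-3.7,-2.7,0,0,0],[-3.7,-2.7,0,0,0],[-3.7,-2.7,0,0,0],[-3.7,-2.7,0,0,0],[-3.7,-2.7,0,0,0],[-3.7,-2.7,0,0,0],[-3.7,-2.7,0,0,0],[-3.7,-2.7,0,0,0],[-3.7,-2.7,0,0,0]]' 30
cat >> h.py <<'E'
O=np.array([.540,.161]); PSI=-.083
def tgt(xy,z,jaw):  # world target TCP, desired jaw angle (tool y dir, world); prints shifts along present tool axes
    from scipy.spatial.transform import Rotation as Ro
    s=r.read_state(); R=Ro.from_quat(s["eef_rot"]).as_matrix(); p=s["ee_pos"]
    d=R.T@(np.array([*xy,z])-p)*100
    a=np.arctan2(R[1,1],R[0,1]); t=-(jaw-a)  # + tool turn = CW from above
    t=(t+np.pi)%(2*np.pi)-np.pi
    print("t",round(s["time"],2),"p",p.round(4),"jawang",a.round(3),"zaxis",R[:,2].round(3),"shift cm",d.round(2),"turn",t.round(3),"or",(t-np.sign(t)*np.pi).round(3),"j",s["joint_positions"].round(2),"F",s["ft_force"].round(1),"w",round(s["width"],4))
def disp(x,y): 
    c,s_=np.cos(PSI),np.sin(PSI); return O+np.array([c*x-s_*y,s_*x+c*y])
E
python3 -c "
from h import *
tgt(disp(.068,-.1),.2,np.arctan2(.999,.044))"
```

```text
time: 1.25
ee_pos: [0.4554, 0.2373, 0.2422]
eef_rot: [0.126, 0.992, 0.001, -0.001]
ft_force: [-0.0, 1.9, 0.1]
width: 0.0874
t 1.25 p [0.4554 0.2373 0.2422] jawang 1.318 zaxis [-0.003  0.002 -1.   ] shift cm [-18.51 -13.98   4.16] turn -0.209 or 2.933 j [-0.81  0.08  0.26  1.77 -0.02  1.3   0.77] F [-0.   1.9  0.1] w 0.0874
```

```bash
python3 -m jog '[[-3.7,-2.8,0,0,0],[-3.7,-2.8,0,0,0],[-3.7,-2.8,0,0,0],[-3.7,-2.8,0,0,0],[-3.7,-2.8,0,0,0],[0,0,0,0.15,0],[0,0,0,0.15,0],[0,0,0,0.15,0],[0,0,0,0.15,0],[0,0,0,0.15,0]]' && python3 -m jog '[[0,0,0.3,0.15,0.35],[0,0,0.3,0.15,0.35],[0,0,0.3,0.15,0.35],[0,0,0.3,0.15,0.35],[0,0,0.3,0.15,0.35],[0,0,0.3,0.15,0.35],[0,0,0.3,0.15,0.35],[0,0,0.3,0.15,0.35],[0,0,0.3,0.15,0.35],[0,0,0.3,0.15,0.35]]'
python3 -c "
from h import *
tgt(disp(.068,-.1),.2,np.arctan2(.999,.044))"
```

```text
time: 2.25
ee_pos: [0.6069, 0.0368, 0.2413]
eef_rot: [0.483, 0.876, -0.001, 0.0]
ft_force: [-0.4, -0.8, 0.2]
width: 0.0871
time: 3.25
ee_pos: [0.6063, 0.0376, 0.2098]
eef_rot: [0.95, 0.312, -0.001, 0.0]
ft_force: [-1.2, -0.5, 0.4]
width: 0.0562
t 3.25 p [0.6063 0.0376 0.2098] jawang -0.936 zaxis [-0.001 -0.001 -1.   ] shift cm [ 0.53 -1.87  0.98] turn -2.463 or 0.678 j [-0.76  0.39  0.81  1.59 -0.29  1.28 -0.85] F [-1.2 -0.5  0.4] w 0.0562
```

```bash
python3 -m jog '[[0.1,-0.4,0.3,0.14,0.35],[0.1,-0.4,0.3,0.14,0.35],[0.1,-0.4,0.3,0.14,0.35],[0,-0.3,0.3,0.14,0.35],[0,0,0,0.12,0.35],[0,0,1.5,0,0.35],[0,0,1.5,0,0.35],[0,0,1.5,0,0.35],[0,0,1.5,0,0.35],[0,0,0,0,0.35]]' 
python3 -c "
from h import *
tgt(disp(.068,-.1),.06,np.arctan2(.999,.044))
c=r.camera('wrist'); cv2.imwrite('pics/w1.png',c['pixels'][:,:,::-1])
print(proj(c,[*disp(.068,-.1),.066]), c['camera_from_world'])"
```

```text
time: 4.25
ee_pos: [0.6007, 0.054, 0.1297]
eef_rot: [0.999, -0.034, -0.003, 0.001]
ft_force: [0.0, -0.5, -0.1]
width: 0.0562
t 4.25 p [0.6007 0.054  0.1297] jawang -1.639 zaxis [-0.005 -0.001 -1.   ] shift cm [-0.1  -0.17  6.97] turn 3.117 or -0.024 j [-0.85  0.51  0.9   1.69 -0.43  1.16 -1.47] F [ 0.  -0.5 -0.1] w 0.0562
[319.34302675 271.56074713] [[-0.06771767 -0.99770283  0.00184116  0.0941735 ]
 [ 0.95689707 -0.06547019 -0.28295168 -0.56901075]
 [ 0.28242223 -0.01739903  0.9591324  -0.4481472 ]
 [ 0.          0.          0.          1.        ]]
```

View pics/w1.png

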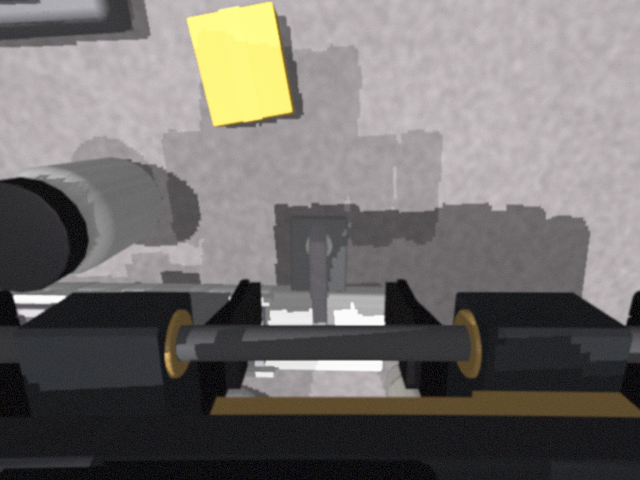

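The wrist view shows the stop wing at columns 310–328, centred between the jaws (prediction 319,272). I descend and grip.

```bash
python3 -m jog '[[-0.1,-0.2,1.7,-0.02,0.35],[0,0,1.8,0,0.35],[0,0,1.8,0,0.35],[0,0,1.5,0,0.35],[0,0,0.3,0,0.35],[0,0,0,0,0.9],[0,0,0,0,0.9],[0,0,0,0,0.9],[0,0,0,0,0.9],[0,0,0,0,0.9]]' 30
python3 -c "
from h import *
tgt(disp(.068,-.1),.06,np.pi/2+PSI)"
```

```text
time: 5.3
ee_pos: [0.6043, 0.0553, 0.0628]
eef_rot: [1.0, -0.023, 0.002, -0.001]
ft_force: [-0.2, 0.1, 0.5]
width: 0.0246
t 5.3 p [0.6043 0.0553 0.0628] jawang -1.617 zaxis [ 0.005  0.001 -1.   ] shift cm [-0.49 -0.02  0.28] turn -3.104 or 0.037 j [-0.8   0.59  0.83  1.74 -0.5   1.03 -1.41] F [-0.2  0.1  0.5] w 0.0246
```

```bash
python3 -m jog '[[-0.5,0,0.2,0,0.7],[0,0,0,0,0.7],[-0.1,0,0,0,1],[0,0,0,0,1],[0,0,0,0,1],[0,0,0,0,1],[0,0,0,0,1],[0,0,0,0,1],[0,0,0,-0.05,1],[0,0,0,-0.1,1]]' 30
python3 -c "
from h import *
tgt(disp(.068,-.1),.06,np.pi/2+PSI)"
```

```text
time: 6.3
ee_pos: [0.5979, 0.0565, 0.061]
eef_rot: [0.999, 0.054, 0.002, -0.001]
ft_force: [0.6, -1.2, -0.4]
width: 0.0099
t 6.3 p [0.5979 0.0565 0.061 ] jawang -1.464 zaxis [ 0.005  0.002 -1.   ] shift cm [0.14 0.1  0.1 ] turn -2.951 or 0.19 j [-0.79  0.56  0.8   1.76 -0.47  1.02 -1.28] F [ 0.6 -1.2 -0.4] w 0.0099
```

```bash
python3 -m jog '[[0,0,0,-0.13,1],[0,0,0,-0.13,1],[0,0,0,-0.13,1],[0,0,0,-0.13,1],[0,0,0,-0.13,1],[0,0,0,-0.13,1],[0,0,0,-0.13,1],[0,0,0,-0.13,1],[0,0,0,-0.13,1],[0,0,0,-0.13,1]]' 
python3 -c "
from h import *
tgt(disp(.068,-.1),.06,PSI)"
```

```text
time: 7.3
ee_pos: [0.5991, 0.0553, 0.0599]
eef_rot: [0.746, 0.666, 0.003, 0.003]
ft_force: [2.2, 1.1, -2.5]
width: 0.01
t 7.3 p [0.5991 0.0553 0.0599] jawang -0.112 zaxis [ 0.008  0.    -1.   ] shift cm [ 0.04  0.03 -0.01] turn -0.029 or 3.113 j [-0.57  0.48  0.51  1.75 -0.28  0.98 -0.07] F [ 2.2  1.1 -2.5] w 0.01
```

```bash
python3 -m jog '[[0,0,0,-0.03,1],[0,0,0,0,0.4],[0,0,0,0,0.4],[0,0,0,0,0.4],[0,0,0,0,0.4],[0,0,-2,0,0.4],[0,0,-4,0,0.4],[0,0,-4,0,0.4],[0,0,-1,0,0.4],[0,0,0,0,0.4]]' 
python3 -c "
from h import *
tgt(disp(0,.105),.07,PSI+np.pi/2)
c=r.camera('wrist'); d=r.camera('scene'); cv2.imwrite('pics/w2.png',np.hstack([c['pixels'][::,:,::-1],cv2.resize(d['pixels'][190:300,290:420,::-1],(567,480))])[:, :]);
i=cv2.imread('pics/w2.png'); cv2.imwrite('pics/w2.png',cv2.resize(i,None,fx=.66,fy=.66,interpolation=cv2.INTER_AREA))"
```

```text
time: 8.3
ee_pos: [0.5973, 0.054, 0.1722]
eef_rot: [0.736, 0.677, 0.001, 0.002]
ft_force: [0.5, -0.1, -1.1]
width: 0.052
t 8.3 p [0.5973 0.054  0.1722] jawang -0.084 zaxis [ 0.005 -0.002 -1.   ] shift cm [20.7  -6.67 10.15] turn -1.571 or 1.57 j [-0.61  0.35  0.55  1.65 -0.19  1.19 -0.1 ] F [ 0.5 -0.1 -1.1] w 0.052
```

View pics/w2.png

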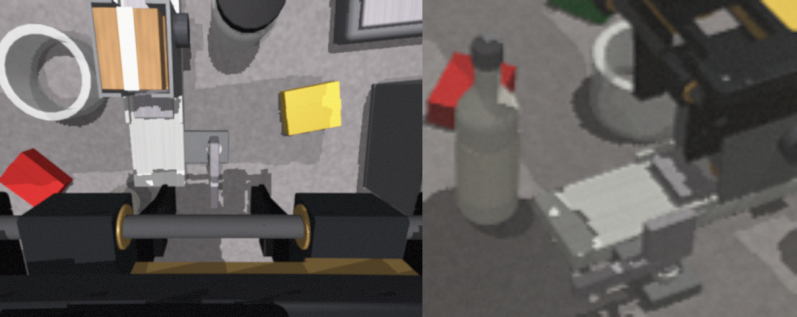

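Wrist view: the stop's wing and arm run vertical in the image near (213,140–205), parallel to the channel at columns 130–185, so the stop is open. Next is the pusher.

```bash
python3 -m jog '[[4.2,-1.35,0,0,0.4],[4.2,-1.35,0,0,0.4],[4.2,-1.35,0,0,0.4],[4.2,-1.35,0,0,0.4],[3.9,-1.3,0,0,0.4],[0,0,0,-0.15,0.4],[0,0,0,-0.15,0.4],[0,0,0,-0.15,0.4],[0,0,0,-0.15,0.4],[0,0,0,-0.15,0.4]]' &&  python3 -m jog '[[0,0,0.2,-0.15,0.4],[0,0,0.2,-0.15,0.4],[0,0,0.2,-0.15,0.4],[0,0,0.2,-0.15,0.4],[0,0,0.2,-0.15,0.4],[0,0,0.2,-0.07,0.4],[0,0,0.5,0,0.4],[0,0,0.5,0,0.4],[0,0,0,0,0.4],[0,0,0,0,0.4]]' 
python3 -c "
from h import *
tgt(disp(0,.105),.07,PSI+np.pi/2)
c=r.camera('wrist'); cv2.imwrite('pics/w3.png',c['pixels'][:,:,::-1])
for x,y in [(-.018,.101),(.018,.101),(-.018,.109),(.018,.109)]: print(proj(c,[*disp(x,y),.076]))"
```

```text
time: 9.4
ee_pos: [0.5367, 0.2719, 0.1491]
eef_rot: [0.441, 0.898, -0.012, -0.005]
ft_force: [-0.4, -0.2, -0.2]
width: 0.0523
time: 10.4
ee_pos: [0.5281, 0.2677, 0.1081]
eef_rot: [0.046, 0.999, -0.016, -0.02]
ft_force: [0.2, -0.4, 0.1]
width: 0.0522
t 10.4 p [0.5281 0.2677 0.1081] jawang 1.479 zaxis [-0.042 -0.029 -0.999] shift cm [-2.22  0.11  3.73] turn -0.009 or 3.133 j [-0.7   0.41  0.19  1.67 -0.08  1.12  0.99] F [ 0.2 -0.4  0.1] w 0.0522
[316.17283348 300.4533095 ]
[317.03691264 366.8118263 ]
[332.63074558 300.54348446]
[332.80543544 366.9945809 ]
```

View pics/w3.png

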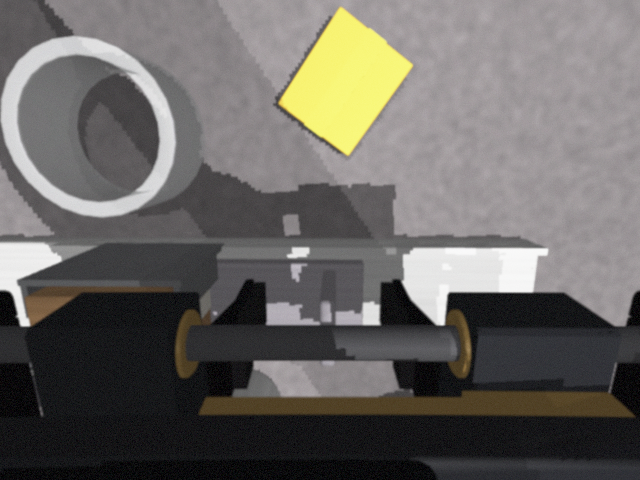

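The plate sits at columns 320–331, as predicted (317–333), between the jaws. I descend and grip.

```bash
python3 -m jog '[[-1.1,0.05,0.5,0,0.4],[-1.1,0.05,0.5,0,0.4],[0,0,1,0,0.4],[0,0,1,0,0.4],[0,0,0.7,0,0.4],[0,0,0,0,0.4],[0,0,0,0,0.4],[0,0,0,0,0.4],[0,0,0,0,0.4],[0,0,0,0,0.6]]' 
python3 -c "
from h import *
tgt(disp(0,.105),.069,PSI+np.pi/2)"
```

```text
time: 11.45
ee_pos: [0.5506, 0.2656, 0.0672]
eef_rot: [0.047, 0.999, -0.016, -0.02]
ft_force: [-0.1, 0.4, -0.6]
width: 0.049
t 11.45 p [0.5506 0.2656 0.0672] jawang 1.478 zaxis [-0.041 -0.029 -0.999] shift cm [ 0.2  -0.02 -0.18] turn -0.01 or 3.132 j [-0.67  0.49  0.19  1.65 -0.09  1.06  1.02] F [-0.1  0.4 -0.6] w 0.049
```

```bash
python3 -m jog '[[0.1,0,0,0,1],[0,0,0,0,1],[0,0,0,0,1],[0,0,0,0,1],[0,0,0,0,1],[0,0,0,0,1],[0,0,0,0,1],[0,0,0,0,1],[0,0,0,0,1],[0,0,0,0,1]]' 50
python3 -c "
from h import *
tgt(disp(0,.105+.106),.069,PSI+np.pi/2)"
```

```text
time: 12.45
ee_pos: [0.5499, 0.2673, 0.068]
eef_rot: [0.046, 0.999, -0.014, -0.019]
ft_force: [0.5, 0.2, 0.5]
width: 0.0079
t 12.45 p [0.5499 0.2673 0.068 ] jawang 1.479 zaxis [-0.04  -0.026 -0.999] shift cm [ 0.21 10.41 -0.41] turn -0.009 or 3.132 j [-0.67  0.49  0.19  1.65 -0.09  1.06  1.02] F [0.5 0.2 0.5] w 0.0079
```

```bash
python3 -m jog '[[0,0.8,-0.02,0,1],[0,1.1,-0.03,0,1],[0,1.1,-0.03,0,1],[0,1.1,-0.03,0,1],[0,1.1,-0.03,0,1],[0,1.1,-0.03,0,1],[0,1.1,-0.03,0,1],[0,1.1,-0.03,0,1],[0,1.1,-0.03,0,1],[0,0.8,-0.03,0,1]]' 50
python3 -c "
from h import *
tgt(np.array([.5499,.2673])+.107*np.array([.083,.9966]),.069,PSI+np.pi/2)"
```

```text
time: 13.45
ee_pos: [0.5577, 0.3537, 0.0678]
eef_rot: [0.054, 0.998, -0.029, -0.027]
ft_force: [-5.7, -7.9, 5.7]
width: 0.0081
t 13.45 p [0.5577 0.3537 0.0678] jawang 1.465 zaxis [-0.058 -0.056 -0.997] shift cm [ 0.11  2.02 -0.23] turn -0.023 or 3.119 j [-0.76  0.6   0.17  1.47 -0.09  1.15  0.89] F [-5.7 -7.9  5.7] w 0.0081
```

```bash
python3 -m jog '[[0,0.6,-0.04,0,1],[0,0.6,-0.04,0,1],[0,0.6,-0.04,0,1],[0,0.5,-0.03,0,1],[0,0.3,0,0,1],[0,0,0,0,1],[0,0,0,0,1],[0,0,0,0,1],[0,0,0,0,1],[0,0,0,0,1]]' 50
python3 -c "
from h import *
tgt(np.array([.5499,.2673])+.107*np.array([.083,.9966]),.069,PSI+np.pi/2)
c=r.camera('top'); crop(c,135,180,335,290,4,'t2')"
```

```text
time: 14.45
ee_pos: [0.5587, 0.3647, 0.0678]
eef_rot: [0.058, 0.997, -0.043, -0.033]
ft_force: [-4.2, -7.0, 2.8]
width: 0.0088
t 14.45 p [0.5587 0.3647 0.0678] jawang 1.457 zaxis [-0.072 -0.082 -0.994] shift cm [ 0.11  0.91 -0.19] turn -0.03 or 3.111 j [-0.78  0.64  0.18  1.42 -0.09  1.2   0.86] F [-4.2 -7.   2.8] w 0.0088
```

View pics/t2.png

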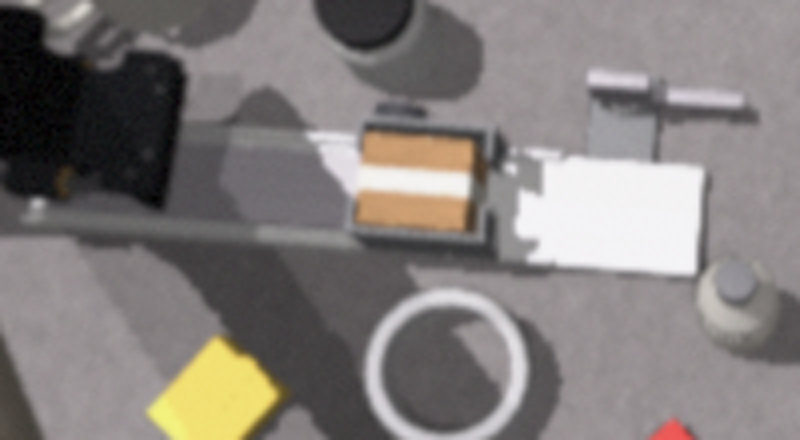

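Top crop: the stop arm at (590–745, 78–100) is parallel to the channel, and the pusher is pulled to about 0.098. It needs a little more.

```bash
python3 -m jog '[[0,0.7,-0.05,0,1],[0,0.7,-0.05,0,1],[0,0.6,-0.05,0,1],[0,0.5,-0.04,0,1],[0,0.4,-0.03,0,1],[0,0.4,-0.03,0,1],[0,0.4,-0.03,0,1],[0,0.4,-0.03,0,1],[0,0.4,-0.03,0,1],[0,0.4,-0.03,0,1]]' 55
python3 -c "
from h import *
tgt(np.array([.5499,.2673])+.107*np.array([.083,.9966]),.069,PSI+np.pi/2)"
```

```text
time: 15.5
ee_pos: [0.5599, 0.3782, 0.0674]
eef_rot: [0.069, 0.994, -0.073, -0.048]
ft_force: [-10.0, -14.9, 10.6]
width: 0.01
t 15.5 p [0.5599 0.3782 0.0674] jawang 1.439 zaxis [-0.106 -0.139 -0.985] shift cm [ 0.07 -0.45 -0.09] turn -0.049 or 3.093 j [-0.8   0.7   0.19  1.33 -0.08  1.29  0.81] F [-10.  -14.9  10.6] w 0.01
```

At the end stop now (0.111, force 15 N). Next is the slow, controlled return.

```bash
python3 -m jog '[[-0.03,-0.5,0.07,0,1],[-0.04,-0.7,0.1,0,1],[-0.04,-0.7,0.1,0,1],[-0.04,-0.7,0.1,0,1],[-0.04,-0.7,0.1,0,1],[-0.04,-0.7,0.1,0,1],[-0.04,-0.7,0.1,0,1],[-0.04,-0.7,0.1,0,1],[-0.04,-0.7,0.1,0,1],[-0.04,-0.7,0.1,0,1]]' 55
python3 -c "
from h import *
tgt(np.array([.5499,.2673]),.069,PSI+np.pi/2)"
```

```text
time: 16.5
ee_pos: [0.5532, 0.302, 0.0675]
eef_rot: [0.069, 0.993, -0.077, -0.049]
ft_force: [-2.2, -3.8, -2.4]
width: 0.0101
t 16.5 p [0.5532 0.302  0.0675] jawang 1.438 zaxis [-0.109 -0.146 -0.983] shift cm [-0.17 -3.46  0.4 ] turn -0.049 or 3.092 j [-0.75  0.61  0.21  1.48 -0.06  1.23  0.89] F [-2.2 -3.8 -2.4] w 0.0101
```

```bash
python3 -m jog '[[-0.04,-0.6,0.09,0,1],[-0.04,-0.6,0.09,0,1],[-0.04,-0.6,0.09,0,1],[-0.04,-0.6,0.09,0,1],[-0.04,-0.5,0.07,0,1],[0,-0.4,0.06,0,1],[0,-0.4,0.05,0,1],[0,-0.4,0.05,0,1],[0,-0.4,0.05,0,1],[0,-0.4,0.05,0,1]]' 55
python3 -c "
from h import *
tgt(np.array([.5499,.2673]),.069,PSI+np.pi/2)"
```

```text
time: 17.5
ee_pos: [0.5501, 0.268, 0.0677]
eef_rot: [0.063, 0.995, -0.062, -0.043]
ft_force: [5.1, 9.8, -9.8]
width: 0.0097
t 17.5 p [0.5501 0.268  0.0677] jawang 1.449 zaxis [-0.093 -0.118 -0.989] shift cm [ 0.02 -0.09 -0.12] turn -0.039 or 3.103 j [-0.71  0.55  0.21  1.57 -0.06  1.18  0.95] F [ 5.1  9.8 -9.8] w 0.0097
```

Home and pressing at the stop; the tilt is creeping back. I press a little more, then release.

```bash
python3 -m jog '[[0,-0.4,0.05,0,1],[0,-0.4,0.05,0,1],[0,-0.4,0.05,0,1],[0,-0.4,0.05,0,1],[0,-0.4,0.05,0,1],[0,-0.4,0.04,0,1],[0,-0.4,0.04,0,1],[0,-0.4,0.04,0,1],[0,-0.4,0.03,0,1],[0,-0.4,0.03,0,1]]' 55 && python3 -m jog '[[0,-0.4,0.05,0,1],[0,-0.4,0.05,0,1],[0,-0.4,0.05,0,1],[0,-0.4,0.04,0,1],[0,-0.3,0.03,0,1],[0,-0.1,0,0,1],[0,0,0,0,0.4],[0,0,0,0,0.4],[0,0,0,0,0.4],[0,0,0,0,0.4]]'
python3 -c "
from h import *
tgt(disp(0,-.092),.045,PSI)"
```

```text
time: 18.5
ee_pos: [0.5498, 0.2676, 0.0679]
eef_rot: [0.048, 0.998, -0.034, -0.029]
ft_force: [5.6, 11.7, -11.0]
width: 0.0083
time: 19.5
ee_pos: [0.5497, 0.2667, 0.0684]
eef_rot: [0.041, 0.999, -0.021, -0.023]
ft_force: [-0.6, -0.0, -0.4]
width: 0.0319
t 19.5 p [0.5497 0.2667 0.0684] jawang 1.49 zaxis [-0.047 -0.04  -0.998] shift cm [ -0.   -19.69   3.22] turn 1.573 or -1.568 j [-0.68  0.49  0.19  1.64 -0.09  1.08  1.02] F [-0.6 -0.  -0.4] w 0.0319
```

```bash
python3 -m jog '[[0,0,-2,0,0.4],[0,0,-3,0,0.4],[0,0,-3,0,0.4],[0,0,-2,0,0.4],[0,-4,0,0,0.25],[0,-4,0,0,0.25],[0,-4,0,0,0.25],[0,-4,0,0,0.25],[0,-4,0,0,0.25],[0,0,0,0.15,0.25]]' && python3 -m jog '[[0,0,0,0.15,0.25],[0,0,0,0.15,0.25],[0,0,0,0.15,0.25],[0,0,0,0.15,0.25],[0,0,0,0.15,0.25],[0,0,0,0.15,0.25],[0,0,0,0.15,0.25],[0,0,0,0.15,0.25],[0,0,0,0.15,0.25],[0,0,0,0.08,0.25]]'
python3 -c "
from h import *
tgt(disp(0,-.092),.045,PSI)
c=r.camera('wrist'); t=r.camera('top'); cv2.imwrite('pics/w4.png',c['pixels'][:,:,::-1])
for x,y in [(-.025,-.062),(.025,-.062),(-.025,-.122),(.025,-.122)]: print(proj(c,[*disp(x,y),.038]))"
```

```text
time: 20.5
ee_pos: [0.5372, 0.0634, 0.1829]
eef_rot: [0.114, 0.993, -0.024, -0.021]
ft_force: [-0.3, 0.2, -0.3]
width: 0.0651
time: 21.5
ee_pos: [0.5365, 0.0584, 0.1852]
eef_rot: [0.739, 0.673, -0.031, 0.0]
ft_force: [0.0, -0.6, -0.1]
width: 0.0651
t 21.5 p [0.5365 0.0584 0.1852] jawang -0.095 zaxis [-0.046 -0.042 -0.998] shift cm [ 1.7   0.08 13.96] turn -0.012 or 3.13 j [-0.63  0.23  0.49  1.75 -0.08  1.24 -0.22] F [ 0.  -0.6 -0.1] w 0.0651
[289.70877601 169.94378961]
[357.97960386 169.59604104]
[292.71422465 246.80325811]
[356.54925792 247.04826429]
```

View pics/w4.png

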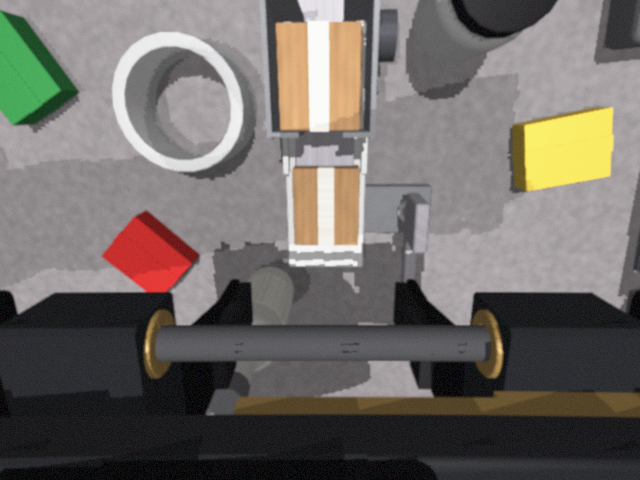

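The carton is out at (293–358, 167–246), within about 2 px of the predicted outlet pose, and the stack is still in the tower. I descend.

```bash
python3 -m jog '[[0.6,0,1,-0.01,0.25],[0.6,0,2,0,0.25],[0.5,0,2,0,0.25],[0,0,2,0,0.25],[0,0,2,0,0.25],[0,0,1.5,0,0.25],[0,0,1,0,0.25],[0,0,0.5,0,0.25],[0,0,0,0,0.25],[0,0,0,0,0.25]]'
python3 -c "
from h import *
tgt(disp(0,-.092),.045,PSI)"
```

```text
time: 22.6
ee_pos: [0.5309, 0.0737, 0.0564]
eef_rot: [0.725, 0.688, -0.031, -0.001]
ft_force: [0.7, -0.1, -0.1]
width: 0.0653
t 22.6 p [0.5309 0.0737 0.0564] jawang -0.053 zaxis [-0.047 -0.041 -0.998] shift cm [-0.38  0.22  1.14] turn 0.03 or -3.112 j [-0.61  0.38  0.44  1.87 -0.15  0.98 -0.16] F [ 0.7 -0.1 -0.1] w 0.0653
```

```bash
python3 -m jog '[[-0.4,0.2,0,0.03,0.25],[0,0,0.6,0,0.25],[0,0,0.5,0,0.25],[0,0,0,0,0.25],[0,0,0,0,0.25],[0,0,0,0,0.7],[0,0,0,0,0.7],[0,0,0,0,0.7],[0,0,0,0,0.7],[0,0,0,0,0.7]]' 12
python3 -c "
from h import *
tgt(disp(0,-.092),.14,PSI)"
```

```text
time: 23.6
ee_pos: [0.5337, 0.0692, 0.0465]
eef_rot: [0.736, 0.676, -0.03, -0.0]
ft_force: [-0.3, -0.7, -0.3]
width: 0.0502
t 23.6 p [0.5337 0.0692 0.0465] jawang -0.085 zaxis [-0.044 -0.04  -0.998] shift cm [-0.4  -0.52 -9.33] turn -0.002 or 3.14 j [-0.6   0.4   0.44  1.87 -0.17  0.96 -0.17] F [-0.3 -0.7 -0.3] w 0.0502
```

```bash
python3 -m jog '[[-0.06,-0.05,-0.8,0,0.7],[-0.08,-0.05,-1.5,0,0.7],[-0.15,-0.1,-2.5,0,0.7],[-0.15,-0.1,-3,0,0.7],[-0.15,-0.1,-3,0,0.7],[-0.15,-0.1,-3,0,0.7],[-0.1,0,-3,0,0.7],[0,0,-1,0,0.7],[0,0,0,0.1,0.7],[0,0,0,0.09,0.7]]' 15
python3 -c "
from h import *
tgt([.412,-.319],.2,-.273)"
```

```text
time: 24.6
ee_pos: [0.535, 0.067, 0.2357]
eef_rot: [0.799, 0.601, -0.029, 0.003]
ft_force: [-0.6, 0.4, -1.9]
width: 0.0501
t 24.6 p [0.535  0.067  0.2357] jawang -0.281 zaxis [-0.043 -0.04  -0.998] shift cm [-40.27  -0.99   5.64] turn -0.008 or 3.133 j [-0.67  0.19  0.51  1.69 -0.06  1.34 -0.43] F [-0.6  0.4 -1.9] w 0.0501
```

```bash
python3 -m jog '[[-2,0,0.1,0,0.7],[-4,0,0.2,0,0.7],[-4,0,0.2,0,0.7],[-4,0,0.2,0,0.7],[-4,0,0.2,0,0.7],[-4,0,0.2,0,0.7],[-4,0,0.2,0,0.7],[-4,0,0.2,0,0.7],[-4,0,0.2,0,0.7],[-3,0,0.1,0,0.7]]'
python3 -c "
from h import *
tgt([.412,-.319],.2,-.273)"
```

```text
time: 25.6
ee_pos: [0.4225, -0.3032, 0.2322]
eef_rot: [0.795, 0.606, -0.031, 0.0]
ft_force: [0.7, -0.9, 0.8]
width: 0.0497
t 25.6 p [ 0.4225 -0.3032  0.2322] jawang -0.268 zaxis [-0.049 -0.038 -0.998] shift cm [-1.64 -0.48  3.33] turn 0.005 or -3.137 j [-0.25  0.14  0.82  1.78 -0.04  1.29  0.32] F [ 0.7 -0.9  0.8] w 0.0497
```

```bash
python3 -m jog '[[-1.6,-0.4,0.5,0,0.7],[0,0,2,0,0.7],[-0.1,0,2,0,0.7],[-0.1,0,2,0,0.7],[-0.1,0,2,0,0.7],[-0.1,0,1.5,0,0.7],[-0.1,0,1,0,0.7],[0,0,0.5,0,0.7],[0,0,0,0,0.7],[0,0,0,0,0.7]]'
python3 -c "
from h import *
tgt([.412,-.319],.038,-.273)
c=r.camera('top'); w=r.camera('wrist'); 
a=cv2.resize(c['pixels'][180:330,370:520,::-1],(480,480),interpolation=cv2.INTER_CUBIC)
o=np.hstack([w['pixels'][:,:,::-1],a]); cv2.imwrite('pics/w5.png',cv2.resize(o,None,fx=.7,fy=.7,interpolation=cv2.INTER_AREA))"
```

```text
time: 26.6
ee_pos: [0.3944, -0.3372, 0.1129]
eef_rot: [0.797, 0.604, -0.032, -0.001]
ft_force: [0.8, -0.6, -0.2]
width: 0.0499
t 26.6 p [ 0.3944 -0.3372  0.1129] jawang -0.275 zaxis [-0.053 -0.037 -0.998] shift cm [2.6  1.5  7.31] turn -0.002 or 3.14 j [-0.12  0.29  0.81  1.92 -0.17  1.05  0.48] F [ 0.8 -0.6 -0.2] w 0.0499
```

View pics/w5.png

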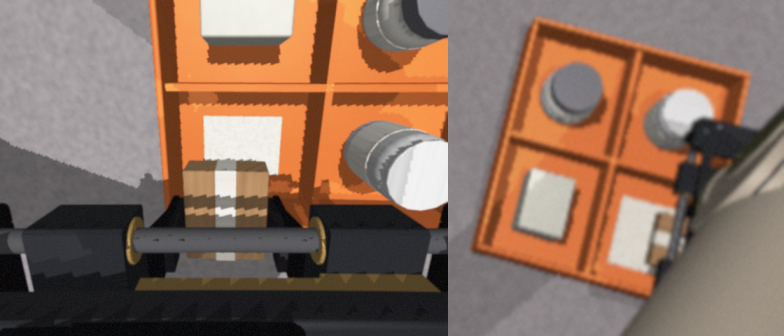

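The carton hangs level between the pads at (183–268, 162–258), but it sits off toward the tote's outer wall. I correct the lateral error first, then lower.

```bash
python3 -m jog '[[1,0.6,0,0,0.7],[1,0.6,0,0,0.7],[0.5,0.2,0,0,0.7],[0,0,1,0,0.7],[0,0,1,0,0.7],[0,0,1,0,0.7],[0,0,0.5,0,0.7],[0,0,0,0,0.7],[0,0,0,0,0.7],[0,0,0,0,0.7]]'
python3 -c "
from h import *
tgt([.412,-.319],.038,-.273)"
```

```text
time: 27.7
ee_pos: [0.4153, -0.3161, 0.0733]
eef_rot: [0.796, 0.604, -0.032, -0.001]
ft_force: [0.1, -0.4, 0.0]
width: 0.0501
t 27.7 p [ 0.4153 -0.3161  0.0733] jawang -0.273 zaxis [-0.052 -0.037 -0.998] shift cm [-0.19 -0.1   3.55] turn -0.0 or 3.141 j [-0.13  0.37  0.77  1.94 -0.23  0.97  0.47] F [ 0.1 -0.4  0. ] w 0.0501
```

```bash
python3 -m jog '[[-0.1,-0.1,0.8,0,0.7],[0,0,0.8,0,0.7],[0,0,0.7,0,0.7],[0,0,0.5,0,0.7],[0,0,0.3,0,0.7],[0,0,0.2,0,0.7],[0,0,0.1,0,0.7],[0,0,0,0,0.7],[0,0,0,0,0.7],[0,0,0,0,0.7]]'
python3 -c "
from h import *
tgt([.412,-.319],.0355,-.273)"
```

```text
time: 28.7
ee_pos: [0.4124, -0.3186, 0.037]
eef_rot: [0.796, 0.604, -0.032, -0.0]
ft_force: [-1.0, -0.1, -0.7]
width: 0.0499
t 28.7 p [ 0.4124 -0.3186  0.037 ] jawang -0.274 zaxis [-0.051 -0.038 -0.998] shift cm [-0.04 -0.03  0.16] turn -0.001 or 3.141 j [-0.09  0.42  0.74  1.96 -0.28  0.9   0.51] F [-1.  -0.1 -0.7] w 0.0499
```

```bash
python3 -m jog '[[0,0,0.1,0,0.7],[0,0,0.1,0,0.7],[0,0,0.1,0,0.7],[0,0,0,0,0.7],[0,0,0,0,0.7],[0,0,0,0,0.6],[0,0,0,0,0.5],[0,0,0,0,0.25],[0,0,0,0,0.25],[0,0,0,0,0.25]]'
python3 -c "
from h import *
tgt([.412,-.319],.0355,-.273)"; python3 -m jog '[[0,0,-0.5,0,0.25],[0,0,-1.5,0,0.25],[0,0,-3,0,0.25],[0,0,-4,0,0.25],[0,0,-4,0,0.25],[0,0,-4,0,0.25],[4,4,0,0,0.25],[4,4,0,0,0.25],[4,4,0,0,0.25],[0,0,0,0,0.25]]'
python3 -c "
from h import *
tgt([.412,-.319],.0355,-.273)
c=r.camera('top'); w=r.camera('wrist'); 
a=cv2.resize(c['pixels'][170:330,370:520,::-1],(450,480),interpolation=cv2.INTER_CUBIC)
b=cv2.resize(c['pixels'][180:290,135:335,::-1],(640,352)); o=np.zeros((480,1090,3),np.uint8); o[:352,:640]=b; o[:,640:]=a
cv2.imwrite('pics/w6.png',cv2.resize(o,None,fx=.73,fy=.73,interpolation=cv2.INTER_AREA)); cv2.imwrite('pics/top9.png',c['pixels'][:,:,::-1])"
```

```text
time: 29.7
ee_pos: [0.4128, -0.3189, 0.0353]
eef_rot: [0.796, 0.604, -0.031, -0.0]
ft_force: [-0.7, 0.3, -0.0]
width: 0.0629
t 29.7 p [ 0.4128 -0.3189  0.0353] jawang -0.273 zaxis [-0.05  -0.037 -0.998] shift cm [-0.03 -0.08 -0.01] turn -0.0 or 3.141 j [-0.09  0.43  0.73  1.96 -0.29  0.9   0.51] F [-0.7  0.3 -0. ] w 0.0629
time: 30.7
ee_pos: [0.5592, -0.237, 0.214]
eef_rot: [0.799, 0.601, -0.026, 0.003]
ft_force: [-0.0, -0.2, -0.7]
width: 0.065
t 30.7 p [ 0.5592 -0.237   0.214 ] jawang -0.281 zaxis [-0.039 -0.037 -0.999] shift cm [-11.11 -11.39  18.69] turn -0.008 or 3.134 j [-0.28  0.39  0.76  1.57 -0.22  1.31  0.22] F [-0.  -0.2 -0.7] w 0.065
```

View pics/w6.png

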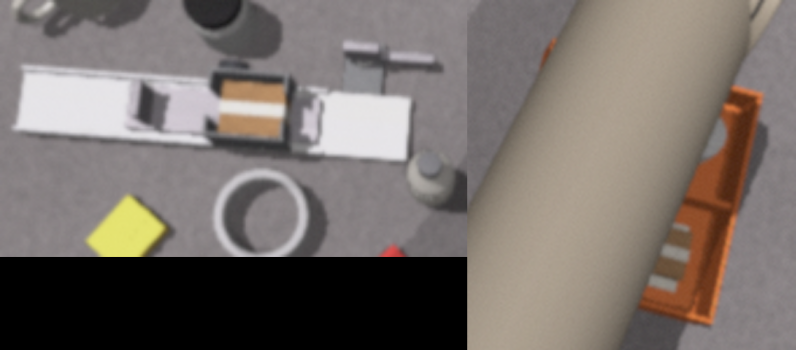

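Dispenser view: pusher home (plate at 145,105), stop arm parallel to the channel, stack in the tower. The arm hides the tote, so I move it away for one last check.

```bash
python3 -m jog '[[4,0,0,0,0.25],[4,0,0,0,0.25],[4,0,0,0,0.25],[4,0,0,0,0.25],[4,0,0,0,0.25],[4,0,0,0,0.25],[4,0,0,0,0.25],[2,0,0,0,0.25],[0,0,0,0,0.25],[0,0,0,0,0.25]]'
python3 - <<'E'
from h import *
c=r.camera('top')
crop(c,370,170,520,330,3.5,'f')
hsv=cv2.cvtColor(c["pixels"],cv2.COLOR_RGB2HSV)
s=r.read_state(); print(s["ee_pos"],s["ft_force"])
for p in ([.412,-.319],): 
  for dx,dy in [(-25,-30),(25,-30),(25,30),(-25,30)]:
    a=-.273; print(proj(c,[p[0]+(np.cos(a)*dx-np.sin(a)*dy)/1e3,p[1]+(np.sin(a)*dx+np.cos(a)*dy)/1e3,.027])*3.5-np.array([370,170])*3.5)
E
```

```text
time: 31.8
ee_pos: [0.6372, 0.0357, 0.2101]
eef_rot: [0.809, 0.587, -0.027, 0.007]
ft_force: [-0.1, 0.1, 0.5]
width: 0.0652
[0.63716081 0.03544561 0.21019853] [ 0.46345178 -0.35016861 -0.40480282]
[347.08875161 450.10834738]
[363.63921428 374.13763607]
[271.80477338 349.79358888]
[254.62349904 425.3477161 ]
```

View pics/f.png

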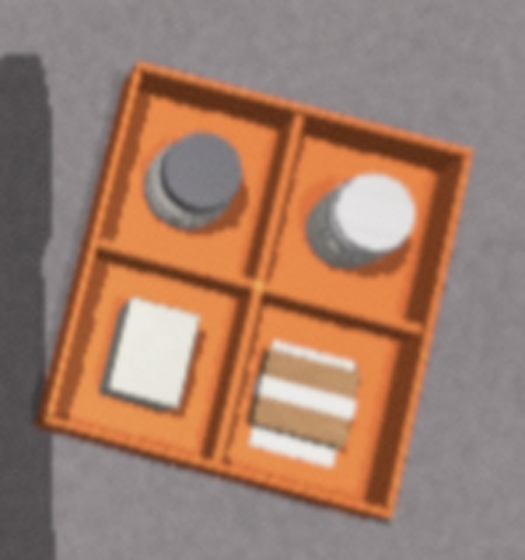

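The carton lies flat on the slip at (258–358, 350–450), matching the predicted corners. All else is in place.

```bash
python3 -c "
from bench import r
print(r.close_job())"
```

```text
the job is handed in; nothing more can be done
None
```

The carton is out of the dispenser and in the tote cell on the packing slip, and I handed the job in at about 32 s of the 64 s allowed; no verdict was reported.

- **Stop:** I gripped the wing and turned it about 1.53 rad counter-clockwise. In the later views the arm looks parallel to the channel. I judged this by eye and did not measure the remaining angle.
- **Pusher:** I pulled it to its end stop, about 0.111 m of tool travel. I let it back at about 0.08 m/s on average, held all the way, and released it only while pressed home. In the last dispenser view the pull plate is at its home position.
- **Carton:** I gripped it by its two x sides, set it down with almost no contact force, and released it. In the final top view it lies flat on the slip, within a few millimetres of the slip's centre.
- **Rest of the scene:** The can, jar and soap box stand as they were. In the last dispenser view the top carton is in the tower, and the spray, tape and canister look undisturbed. I did not look closely at the mug again.

**Problems on the way:**
- The gripper tilted to about 0.18 rad under the spring load. Pressing the pusher against its home stop before releasing brought most of that back.
- Before the last lowering, the carton was about 3 cm off the slip's centre; I corrected that while it was still held.

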